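# Set and lock the carrier-gas regulator

### The job

On the bench stand three small white gas modules: a gauge, a regulator with a round fluted knob, and a regulator with a straight bar-shaped knob. Turn the bar-shaped knob clockwise until its pointer lines up with the raised index block on its dial, then pull the knob straight up to its stop to lock the setting, and let go with the knob left up and on the mark.

Things in the scene. Friction and masses are not known exactly. Their poses are not given: they have to be found in the camera images.
- knob_grip (a point): Knob: grey skirt 48 mm wide, 10 thick; upright black bar on it 46 long, 14 thick, 34 tall. This point: on the vertical turning axis in the bar, 12 below the bar's top, 22 above the skirt, 88 above the bench while down. x axis: level along the bar to its pointer end (nose and white line); y: across the bar; z up. On a fixed white module 100 x 100, 50 tall, dial 90 wide. Grip the bar above the skirt.
- index_mark (a point): Centre of the top of the raised dark steel index block at the rim of that knob's dial (9 x 9 mm, 6 mm tall), 40.5 mm from the knob's axis, fixed. The pointer is on the mark when the knob's x axis points from the axis to this block. The dial's other ticks are flat printed lines.
- lock_turn (a joint): Turn of the bar-shaped knob in rad. It grows as the knob turns clockwise seen from above; stops at 0 and 2.4. The pointer is exactly on the index block at 1.40; it starts between 0.1 and 0.7. It needs about 0.06 N m and stays where it is left.
- lock_pull (a joint): How far the bar-shaped knob is pulled up, in m: 0 is down (unlocked, as at the start), 0.015 is the upper stop (locked). It needs about 5 N, has no spring and stays where it is left. Pulling does not turn the knob.

How it is judged:
On the way, in this order (a step that is already met when the one before it is completed fails the run):
1. the bar-shaped knob, still down (pulled less than 5 mm), is turned to within 0.2 rad (11 degrees) of the index block (value of joint lock_turn between 1.2 and 1.6 rad and value of joint lock_pull below 0.005 m), for 0.2 s.
2. then it is pulled up by at least 10 of its 15 mm, the pointer still within 0.2 rad of the index block (value of joint lock_turn between 1.2 and 1.6 rad and value of joint lock_pull above 0.01 m), for 0.2 s.
At the end, for the whole second after the job is handed in: The bar-shaped knob is at rest with its pointer within 0.2 rad (11 degrees) of the index block and pulled up by at least 10 of its 15 mm (all of step 2 and velocity of joint lock_turn between -0.05 and 0.05 rad/s); the robot touches nothing.
It also fails if it takes over 32 s, if anything falls off the work surface, if the arm or the gripper's body presses on something with over 40 N, if the wrist force passes 120 N, or if a joint passes its speed limit or range.

### The arm

A 6-joint arm with a two-finger parallel gripper is mounted at the origin on the work surface. World frame = base frame: x ahead of the robot, y to its left, z up, the work surface at z = 0. Lengths are in m, angles in rad, forces in N, time in s.
With the tool pointing down it reaches from about 0.25 to 0.725 m from the base axis. Payload 4 kg.
Tool frame: the origin (TCP) lies on the centre line of the jaws, within the pads' length; the fingertips stand 17 mm ahead of it and the grasp point (between the pads) lies 2 mm behind it; z points along the fingers, y is the line along which they close (so a half turn about z gives the same grasp; the last joint's range is limited). The gripper opens to 85 mm and grips with 20 to 120 N. Pads are 22 mm wide; open, the fingers measure 114 mm over their backs; the gripper's body (76 mm by 85 mm) begins 54 mm behind the grasp point. The pads swing forward as they close: fully open they stand 13 mm farther back than shut.
Start: joints at [-1.135, 0.241, 0.005, 1.335, 0, 1.571], TCP at [0.211, -0.453, 0.248] pointing down, gripper open.
Joint ranges: [-2.72, 2.72], [-1.05, 1.87], [-1.09, 1.28], [-1.99, 2.15], [-1.42, 1.44], [-3.14, 3.14]. Speed limits (rad/s): [2.79, 2.79, 3.14, 3.14, 3.14, 3.14].

### API

Orientations are given as a unit quaternion [x, y, z, w].
In Python, from workcell import bot, camera, get_calibration gives the robot as it stands.
- The arm moves only by the tool apply_moves, never from a script. Its argument "steps" is a list of rows, each a list of 3 entries, a list of its own where there are three numbers: the shift along the tool's x, y, z as a fraction of full scale, then the turn, a rotation vector about the tool's x, y, z as a fraction of full scale, then the opening, from 0 (shut) to 1 (fully open). A call has exactly 8 rows; each row shifts and turns the commanded pose from where the row before left it, along the tool's axes as they then stand; what a row does not reach is not made up. Full scale, the value 1, is 20 cm for a shift and pi rad for a turn. A row lasts 1/12 s, in which the tool goes at most 41.7 mm and 7.16 degrees, less where a joint would pass 70% of its speed; a pose out of reach is approached as far as the arm can. A call with a number of a shift or a turn outside -1 to 1 is refused whole. A call with a gripper value outside its range is refused whole. The fingers move at their own pace and stop on an object; the grip force is fixed at half the most. Time passes only in rows, so rows that do not move let the fingers close, or fill a call up. It gives the time, the measured TCP pose, the force, the opening and the grip force at its end, in the units of the state.
- bot.get_obs(): the state, without advancing time (a new reading comes with each control period).
- camera(name): name is "side" or "top" or "wrist"; returns (picture, depth): 384x512x3 uint8, red, green, blue; 384x512 float32, m along the optical axis (not along the pixel's ray), 0 where there is no reading.
- get_calibration(name): a dict with "fov_y" (degrees; the focal length in pixels is half the picture's height over the tangent of half this angle, whatever the lens; pixels are square), "cx", "cy" (the principal point, pixels), "rvec" (rotation vector, rad) and "tvec" (3), from world to camera coordinates, as OpenCV has them. Camera axes: x right, y down, z forward; pixel columns grow to the right and rows downward; lengths in m; the calibration is good to about 2 mm. The wrist camera is an equidistant fisheye: a pixel r from the principal point sees the ray r / f radians off the axis. A picture is of the moment at which its call begins: read the wrist's pose just before it. get_calibration takes no time and is no camera call; for the wrist camera it gives the pose at the moment of the call.
- bot.job_done(): hands the job in; it is judged then, once.
The state is a dict: "clock": time; "joint_pos": joint angles; "joint_vel": joint speeds; "tau": joint torques, N m; "eef_pos": TCP position; "tool_rot": TCP orientation; "ft_force": force on the tool from outside, world axes, zero at the start; "ft_torque": the same for the moment, N m; "grip_width": finger opening in m; "grasp_force": force on a finger pad.
Only numpy, scipy, OpenCV 4.12 (cv2) and the standard library are available. Lean on these libraries where they do the work, as an engineer would, in place of code of your own. Each camera call takes 0.05 s, during which the arm holds its last target. There are 200 camera calls.

## Working session

There is one attempt and no reset: what is moved stays moved. The work goes in short steps, Python scripts to look and compute and a tool call to move; the robot and the scene stay as the last step left them, time stands still between calls to the robot, and variables do not carry over. Pictures are saved under pics/ and viewed, at most 10 in all, crops included, and the job is handed in when it is done.

Besides the shell and the picture viewer there is one more tool, called after "Emit:" in YAML: its name, and indented under it one key for each argument. apply_moves: Moves the arm, as the interface text tells. Its arguments: {"type":"object","properties":{"steps":{"type":"array"}},"required":["steps"]}

```bash
mkdir -p pics; python3 - <<'E'
from workcell import bot,camera,get_calibration
import cv2,numpy as np
o=bot.get_obs();print({k:np.round(v,3).tolist() for k,v in o.items()})
for n in("top","side"):
    p,d=camera(n);c=get_calibration(n);print(n,{k:np.round(v,4).tolist() for k,v in c.items()})
    cv2.imwrite(f"pics/{n}.png",p[:,:,::-1]);np.save(f"{n}.npy",d)
t=np.hstack([cv2.imread("pics/top.png")])
cv2.imwrite("pics/top_b.png",cv2.resize(t,(800,600)))
E
```

```text
{'clock': 0.0, 'joint_pos': [-1.135, 0.241, 0.004, 1.335, -0.0, 1.571], 'joint_vel': [-0.0, 0.001, 0.0, -0.001, -0.002, -0.001], 'tau': [-0.0, -37.231, 25.241, 0.017, -0.0, -0.0], 'eef_pos': [0.211, -0.453, 0.247], 'tool_rot': [0.976, 0.216, -0.0, -0.001], 'ft_force': [0.188, 0.596, -0.048], 'ft_torque': [0.023, 0.007, -0.016], 'grasp_force': 0.0, 'grip_width': 0.086}
top {'fov_y': 44.2637, 'cx': 245.0689, 'cy': 195.3321, 'rvec': [2.1266, -2.166, 0.162], 'tvec': [0.0297, 0.5693, 0.8069]}
side {'fov_y': 47.9622, 'cx': 265.5807, 'cy': 190.3643, 'rvec': [2.1215, -0.1275, 0.0637], 'tvec': [-0.5355, 0.1041, 0.7901]}
```

View pics/top.png

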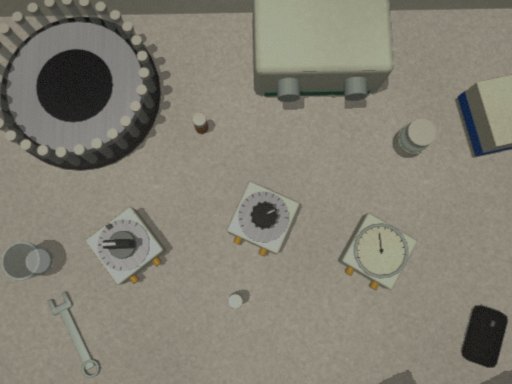

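View pics/side.png

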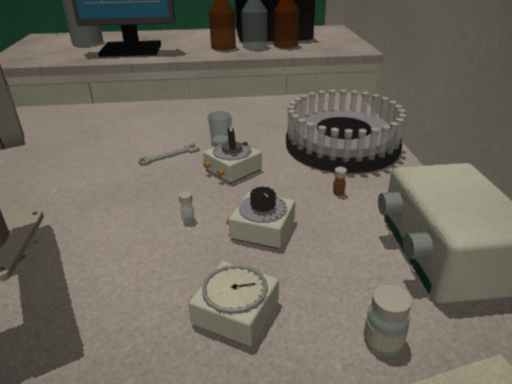

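The bar knob's module sits at about (124,245) in the top view and (232,155) in the side view. The round knob is at (265,215) and the gauge at (380,250), both in the top view. Next I'll zoom in on the bar knob and measure it.

```bash
cat >h.py <<'E'
import numpy as np,cv2
from workcell import bot,camera,get_calibration
def cloud(c,d):
    f=192/np.tan(np.radians(c["fov_y"])/2);v,u=np.mgrid[:384,:512]
    P=np.stack([(u-c["cx"])/f*d,(v-c["cy"])/f*d,d],-1)
    R=cv2.Rodrigues(np.array(c["rvec"]))[0]
    return (P-np.array(c["tvec"]))@R
E
python3 - <<'E'
from h import *
for n,(a,b,c_,d_) in {"top":(200,290,80,170),"side":(115,185,195,270)}.items():
    W=cloud(get_calibration(n),np.load(n+".npy"))[a:b,c_:d_].reshape(-1,3)
    for lo,hi in((.045,.053),(.09,.106)):
        m=(W[:,2]>lo)&(W[:,2]<hi);w=W[m]
        if len(w)>3:
            ev=np.linalg.eigh(np.cov(w[:,:2].T));r=cv2.minAreaRect((w[:,:2]*1000).astype(np.float32))
            print(n,lo,len(w),w.mean(0).round(4),"dir",ev[1][:,1].round(3),"rect",np.round(r[0],1),np.round(r[1],1),round(r[2],1))
    print(n,np.percentile(W[:,2],[1,50,95,99,100]).round(4))
    W=cloud(get_calibration(n),np.load(n+".npy"))
    if n=="top":
        for u,v in((109,227),(104,244),(134,244),(118,243)):print(u,v,W[v,u].round(4))
p=cv2.imread("pics/top.png")[195:295,75:175]
cv2.imwrite("pics/crop1.png",cv2.resize(p,(600,600),interpolation=cv2.INTER_CUBIC))
E
```

```text
top 0.045 1630 [0.4837 0.2296 0.0505] dir [-0.901  0.434] rect [484.8 233.2] [100.5 100.4] 37.3
top 0.09 248 [0.4846 0.2322 0.0997] dir [-0.035  0.999] rect [484.9 232.8] [14.  45.8] 2.3
top [-0.0028  0.0024  0.0673  0.1011  0.8817]
109 227 [0.5159 0.258  0.0573]
104 244 [0.4843 0.2534 0.0999]
134 244 [0.4846 0.2098 0.0748]
118 243 [0.4854 0.2299 0.1017]
side 0.045 674 [0.4838 0.229  0.05  ] dir [-0.178  0.984] rect [466.2 297. ] [120.8 258.5] 18.7
side 0.09 73 [0.4872 0.2258 0.0973] dir [-0.038  0.999] rect [487.3 231.2] [13.6 45.9] 0.0
side [-0.0028  0.0007  0.0662  0.0988  0.5013]
```

View pics/crop1.png

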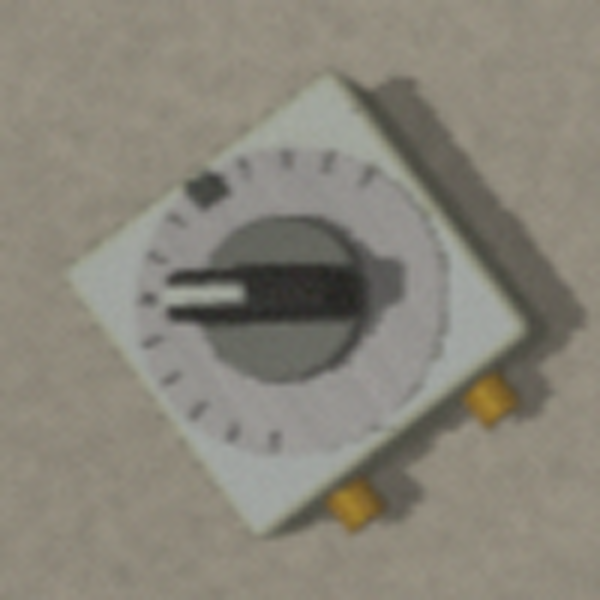

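The side and top views agree. The axis is at (0.485, 0.233), the bar top at z≈0.100, and the pointer heading is 92°. The index block is about 40 mm out at a heading of 39°, so the turn is about 53° clockwise. I'll pre-rotate the tool first, then travel to a hover.

Emit:
apply_moves:
  steps:
    - [[0,0,0],[0,0,-0.0373],1]
    - [[0,0,0],[0,0,-0.0373],1]
    - [[0,0,0],[0,0,-0.0373],1]
    - [[0,0,0],[0,0,-0.0373],1]
    - [[0,0,0],[0,0,-0.0373],1]
    - [[0,0,0],[0,0,-0.0373],1]
    - [[0,0,0],[0,0,-0.0373],1]
    - [[0,0,0],[0,0,-0.0373],1]

```text
clock: 0.77
eef_pos: [0.2109, -0.4529, 0.2478]
tool_rot: [0.772, 0.636, 0.0, -0.001]
ft_force: [-0.3, -0.1, 0.2]
grip_width: 0.0851
grasp_force: 0.0
```

Emit:
apply_moves:
  steps:
    - [[0,0,0],[0,0,-0.0373],1]
    - [[0,0,0],[0,0,-0.0373],1]
    - [[0.1535,0.068,0],[0,0,0],1]
    - [[0.1535,0.068,0],[0,0,0],1]
    - [[0.1535,0.068,0],[0,0,0],1]
    - [[0.1535,0.068,0],[0,0,0],1]
    - [[0.1535,0.068,0],[0,0,0],1]
    - [[0.1535,0.068,0],[0,0,0],1]

```text
clock: 1.43
eef_pos: [0.2858, -0.2645, 0.2479]
tool_rot: [0.694, 0.72, 0.0, -0.0]
ft_force: [0.7, 0.4, 0.5]
grip_width: 0.0856
grasp_force: 0.0
```

Emit:
apply_moves:
  steps:
    - [[0.1535,0.068,0],[0,0,0],1]
    - [[0.1535,0.068,0],[0,0,0],1]
    - [[0.1535,0.068,0],[0,0,0],1]
    - [[0.1535,0.068,0],[0,0,0],1]
    - [[0.1535,0.068,0],[0,0,0],1]
    - [[0.1535,0.068,0],[0,0,0],1]
    - [[0.1535,0.068,0],[0,0,0],1]
    - [[0.1535,0.068,0],[0,0,0],1]

```text
clock: 2.1
eef_pos: [0.3855, -0.0151, 0.2481]
tool_rot: [0.694, 0.72, -0.0, -0.0]
ft_force: [0.1, 0.2, 0.5]
grip_width: 0.0855
grasp_force: 0.0
```

Emit:
apply_moves:
  steps:
    - [[0.1535,0.068,0.05],[0,0,0],1]
    - [[0.1535,0.068,0.05],[0,0,0],1]
    - [[0.1535,0.068,0.05],[0,0,0],1]
    - [[0.1535,0.068,0.05],[0,0,0],1]
    - [[0.1535,0.068,0.05],[0,0,0],1]
    - [[0.1535,0.068,0.05],[0,0,0],1]
    - [[0.1535,0.068,0],[0,0,0],1]
    - [[0.1535,0.068,0],[0,0,0],1]

```text
clock: 2.77
eef_pos: [0.4846, 0.234, 0.1868]
tool_rot: [0.694, 0.72, -0.001, -0.0]
ft_force: [1.5, 0.4, 0.5]
grip_width: 0.0854
grasp_force: 0.0
```

```bash
python3 - <<'E'
from h import *
from scipy.spatial.transform import Rotation as Ro
o=bot.get_obs();print({k:np.round(v,4).tolist() for k,v in o.items()})
R=Ro.from_quat(o["tool_rot"]).as_matrix();print("xyaw",np.degrees(np.arctan2(R[1,0],R[0,0])),R[:,2])
c=get_calibration("wrist");p,d=camera("wrist");print(c)
cv2.imwrite("pics/w1.png",p[:,:,::-1]);np.save("w1.npy",d)
E
```

```text
{'clock': 2.7667, 'joint_pos': [0.4499, 0.3513, -0.0054, 1.2172, -0.0001, 1.9835], 'joint_vel': [0.5201, 0.5495, 0.8224, 0.2418, -0.0052, 0.521], 'tau': [-0.563, -43.2555, 21.5286, -0.1679, 0.1326, -0.4075], 'eef_pos': [0.4846, 0.234, 0.1868], 'tool_rot': [0.6938, 0.7201, -0.0015, -0.0005], 'ft_force': [1.5471, 0.3621, 0.4988], 'ft_torque': [-0.0153, -0.032, -0.0243], 'grasp_force': 0.0, 'grip_width': 0.0854}
xyaw 92.13110780636754 [-0.00276127 -0.00147411 -0.9999951 ]
{'fov_y': 65.70646984690485, 'cx': 250.2316682047393, 'cy': 188.05336214055362, 'rvec': array([-2.83342975, -0.0530348 , -0.00324376]), 'tvec': array([-0.49312909,  0.18420933,  0.38779375])}
```

View pics/w1.png

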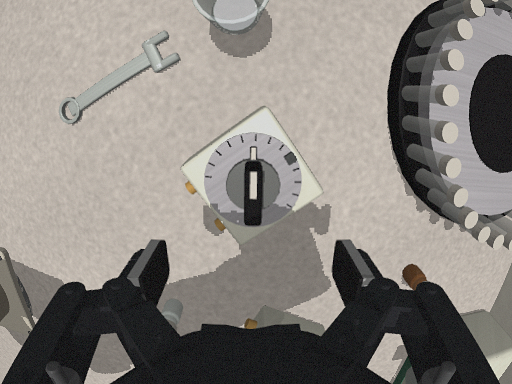

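The wrist view shows the bar centred and upright at (253,190), between the jaws, with the index block at (291,158). I'll check both with the wrist depth and descend.

```bash
python3 - <<'E'
from h import *
o=bot.get_obs();print(o["eef_pos"],o["clock"])
c=get_calibration("wrist");p,d=camera("wrist")
f=192/np.tan(np.radians(c["fov_y"])/2);v,u=np.mgrid[:384,:512]
x=u-c["cx"];y=v-c["cy"];r=np.hypot(x,y)+1e-9;t=np.tan(r/f)*d
P=np.stack([x/r*t,y/r*t,d],-1);W=(P-c["tvec"])@cv2.Rodrigues(c["rvec"])[0]
w=W[130:235,200:300].reshape(-1,3);w=w[(w[:,2]>.093)&(w[:,2]<.106)]
q=cv2.minAreaRect((w[:,:2]*1000).astype(np.float32));print(len(w),w.mean(0),q)
g=p.astype(int).sum(2)[148:168,282:302];m=g<230;b=W[148:168,282:302][m];print(m.sum(),np.median(b,0))
a=np.median(b,0)[:2]-np.array(q[0])/1000;print(np.hypot(*a),np.degrees(np.arctan2(a[1],a[0])))
E
```

```text
[0.48748471 0.23969342 0.18694497] 2.8167
992 [0.48721722 0.23672552 0.09944023] ((487.4836120605469, 234.98255920410156), (13.738397598266602, 45.370384216308594), 1.8078997135162354)
33 [0.51978654 0.26050826 0.05799255]
0.04117087317308996 38.31571195375713
```

Emit:
apply_moves:
  steps:
    - [[0,0,0],[0,0,0],1]
    - [[0,0,0.07],[0,0,0],1]
    - [[0,0,0.07],[0,0,0],1]
    - [[0,0,0.07],[0,0,0],1]
    - [[0,0,0.07],[0,0,0],1]
    - [[0,0,0.07],[0,0,0],1]
    - [[0,0,0],[0,0,0],1]
    - [[0,0,0],[0,0,0],1]

```text
clock: 3.53
eef_pos: [0.4842, 0.2312, 0.1179]
tool_rot: [0.694, 0.72, -0.001, -0.0]
ft_force: [-0.6, -0.5, 0.6]
grip_width: 0.0854
grasp_force: 0.0
```

Emit:
apply_moves:
  steps:
    - [[0.006,0.005,0.035],[0,0,0],1]
    - [[0.005,0,0.035],[0,0,0],1]
    - [[0,0,0.035],[0,0,0],1]
    - [[0,0,0.03],[0,0,0],1]
    - [[0,0,0],[0,0,0],1]
    - [[0,0,0],[0,0,0],0.5]
    - [[0,0,0],[0,0,0],0.3]
    - [[0,0,0],[0,0,0],0.3]

```text
clock: 4.2
eef_pos: [0.4864, 0.2351, 0.0916]
tool_rot: [0.694, 0.72, 0.0, 0.0]
ft_force: [1.4, -0.1, -0.0]
grip_width: 0.052
grasp_force: 0.0
```

Emit:
apply_moves:
  steps:
    - [[0,0,0],[0,0,0],0]
    - [[0,0,0],[0,0,0],0]
    - [[0,0,0],[0,0,0],0]
    - [[0,0,0],[0,0,0],0]
    - [[0,0,0],[0,0,0],0]
    - [[0,0,0],[0,0,0],0]
    - [[0,0,0],[0,0,0],0]
    - [[0,0,0],[0,0,0],0]

```text
clock: 4.87
eef_pos: [0.4863, 0.235, 0.0917]
tool_rot: [0.694, 0.72, 0.0, 0.0]
ft_force: [-1.0, -0.3, 4.5]
grip_width: 0.0133
grasp_force: 59.6
```

The bar is gripped with low side forces. I'll turn it 53° clockwise.

Emit:
apply_moves:
  steps:
    - [[0,0,0],[0,0,0.02],0]
    - [[0,0,0],[0,0,0.02],0]
    - [[0,0,0],[0,0,0.02],0]
    - [[0,0,0],[0,0,0.02],0]
    - [[0,0,0],[0,0,0.02],0]
    - [[0,0,0],[0,0,0.02],0]
    - [[0,0,0],[0,0,0.02],0]
    - [[0,0,0],[0,0,0.02],0]

```text
clock: 5.53
eef_pos: [0.4863, 0.235, 0.0917]
tool_rot: [0.852, 0.524, 0.0, 0.0]
ft_force: [-1.6, 0.2, 4.7]
grip_width: 0.0127
grasp_force: 59.7
```

Emit:
apply_moves:
  steps:
    - [[0,0,0],[0,0,0.02],0]
    - [[0,0,0],[0,0,0.02],0]
    - [[0,0,0],[0,0,0.02],0]
    - [[0,0,0],[0,0,0.02],0]
    - [[0,0,0],[0,0,0.02],0]
    - [[0,0,0],[0,0,0.02],0]
    - [[0,0,0],[0,0,0.015],0]
    - [[0,0,0],[0,0,0],0]

```text
clock: 6.2
eef_pos: [0.4864, 0.235, 0.0917]
tool_rot: [0.943, 0.334, 0.0, 0.0]
ft_force: [-0.6, -0.2, 4.2]
grip_width: 0.013
grasp_force: 59.9
```

Emit:
apply_moves:
  steps:
    - [[0,0,0],[0,0,0],0]
    - [[0,0,0],[0,0,0],0]
    - [[0,0,0],[0,0,0],0]
    - [[0,0,0],[0,0,0],0]
    - [[0,0,0],[0,0,0],0]
    - [[0,0,0],[0,0,0],0]
    - [[0,0,0],[0,0,0],0]
    - [[0,0,0],[0,0,0],0]

```text
clock: 6.87
eef_pos: [0.4864, 0.235, 0.0917]
tool_rot: [0.942, 0.334, 0.0, 0.0]
ft_force: [0.2, -1.0, 4.1]
grip_width: 0.013
grasp_force: 59.9
```

```bash
python3 - <<'E'
from h import *
o=bot.get_obs();print({k:np.round(v,4).tolist() for k,v in o.items()})
R=cv2.Rodrigues;q=o["tool_rot"];print(np.degrees(2*np.arctan2(q[1],q[0])))
p,d=camera("wrist");cv2.imwrite("pics/w2.png",cv2.resize(p[100:290,130:380,::-1],(750,570)))
E
```

```text
{'clock': 6.8667, 'joint_pos': [0.4501, 0.4362, -0.1452, 0.9888, -0.0001, 2.9099], 'joint_vel': [0.0, -0.0014, 0.0002, 0.0011, -0.0005, -0.0001], 'tau': [0.1508, -40.417, 20.7873, -0.4286, 0.055, -0.0581], 'eef_pos': [0.4864, 0.235, 0.0917], 'tool_rot': [0.9425, 0.3343, 0.0003, 0.0], 'ft_force': [0.1873, -1.0433, 4.0897], 'ft_torque': [-0.0899, 0.2048, -0.0704], 'grasp_force': 59.8887, 'grip_width': 0.013}
39.06489176042432
```

View pics/w2.png

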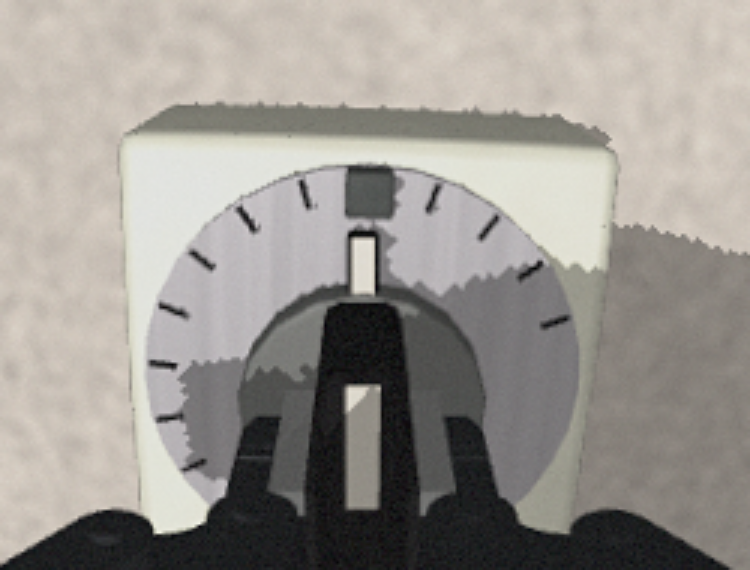

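The pointer (363,265) lines up with the index block (370,192) to within about 2°. I'll trim that and pull up.

Emit:
apply_moves:
  steps:
    - [[0,0,0],[0,0,0.008],0]
    - [[0,0,0],[0,0,0],0]
    - [[0,0,-0.01],[0,0,0],0]
    - [[0,0,-0.015],[0,0,0],0]
    - [[0,0,-0.015],[0,0,0],0]
    - [[0,0,-0.015],[0,0,0],0]
    - [[0,0,-0.01],[0,0,0],0]
    - [[0,0,0],[0,0,0],0]

```text
clock: 7.58
eef_pos: [0.4863, 0.2349, 0.1047]
tool_rot: [0.947, 0.322, 0.0, 0.0]
ft_force: [2.3, -0.1, -3.1]
grip_width: 0.0129
grasp_force: 58.7
```

Emit:
apply_moves:
  steps:
    - [[0,0,-0.005],[0,0,0],0]
    - [[0,0,-0.005],[0,0,0],0]
    - [[0,0,-0.003],[0,0,0],0]
    - [[0,0,0],[0,0,0],0]
    - [[0,0,0],[0,0,0],0]
    - [[0,0,0],[0,0,0],0]
    - [[0,0,0],[0,0,0],0]
    - [[0,0,0],[0,0,0],0]

```text
clock: 8.25
eef_pos: [0.4862, 0.2349, 0.1068]
tool_rot: [0.947, 0.322, 0.0, 0.0]
ft_force: [4.2, 0.9, -7.7]
grip_width: 0.0127
grasp_force: 58.9
```

```bash
python3 - <<'E'
from h import *
o=bot.get_obs();print(o["eef_pos"],o["ft_force"])
p,d=camera("side");W=cloud(get_calibration("side"),d)
p0=cv2.imread("pics/side.png")[110:190,180:280];a=p[110:190,180:280,::-1]
cv2.imwrite("pics/s2.png",cv2.resize(np.hstack([p0,a]),(800,320)))
E
```

```text
[0.48621547 0.23492389 0.10682054] [ 4.22410166  0.90699694 -7.74445359]
```

View pics/s2.png

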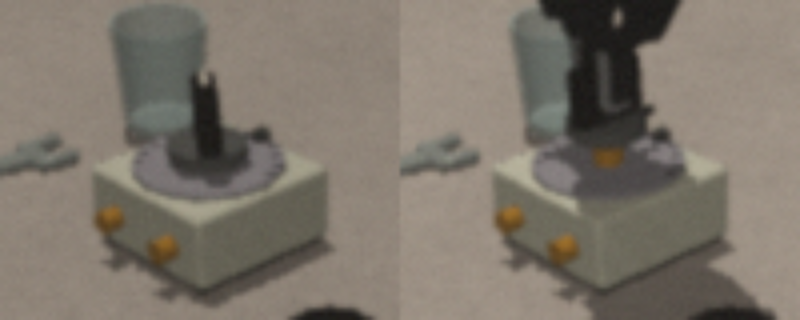

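The skirt has risen and the orange stem shows, so the knob is up at its stop. I'll release and retreat straight up.

Emit:
apply_moves:
  steps:
    - [[0,0,0],[0,0,0],0.4]
    - [[0,0,0],[0,0,0],0.6]
    - [[0,0,0],[0,0,0],0.8]
    - [[0,0,0],[0,0,0],0.8]
    - [[0,0,0],[0,0,0],0.8]
    - [[0,0,0],[0,0,0],0.8]
    - [[0,0,0],[0,0,0],0.8]
    - [[0,0,0],[0,0,0],0.8]

```text
clock: 8.97
eef_pos: [0.4861, 0.2349, 0.107]
tool_rot: [0.947, 0.322, -0.0, -0.0]
ft_force: [0.2, 0.2, 0.4]
grip_width: 0.0687
grasp_force: 0.0
```

Emit:
apply_moves:
  steps:
    - [[0,0,-0.05],[0,0,0],0.8]
    - [[0,0,-0.1],[0,0,0],0.8]
    - [[0,0,-0.1],[0,0,0],0.8]
    - [[0,0,-0.1],[0,0,0],0.8]
    - [[0,0,-0.1],[0,0,0],0.8]
    - [[0,0,-0.05],[0,0,0],0.8]
    - [[0,0,0],[0,0,0],0.8]
    - [[0,0,0],[0,0,0],0.8]

```text
clock: 9.63
eef_pos: [0.4863, 0.235, 0.2073]
tool_rot: [0.947, 0.322, 0.001, -0.0]
ft_force: [-0.8, 0.1, 0.4]
grip_width: 0.0682
grasp_force: 0.0
```

```bash
python3 - <<'E'
from h import *
o=bot.get_obs();print(o["eef_pos"],o["ft_force"],o["grip_width"])
p,d=camera("wrist");s,ds=camera("side");W=cloud(get_calibration("side"),ds)[100:185,195:270].reshape(-1,3)
m=(np.hypot(W[:,0]-.486,W[:,1]-.234)<.025)&(W[:,2]<.13);print("bar top",np.percentile(W[m][:,2],[90,98]))
cv2.imwrite("pics/fin.png",np.hstack([cv2.resize(p[100:290,130:380,::-1],(400,304)),cv2.resize(s[105:181,180:280,::-1],(400,304))]))
E
```

```text
[0.4863226  0.23502267 0.20726127] [-0.84015357  0.12075281  0.35171694] 0.06822402269917661
bar top [0.11168047 0.11476932]
```

View pics/fin.png

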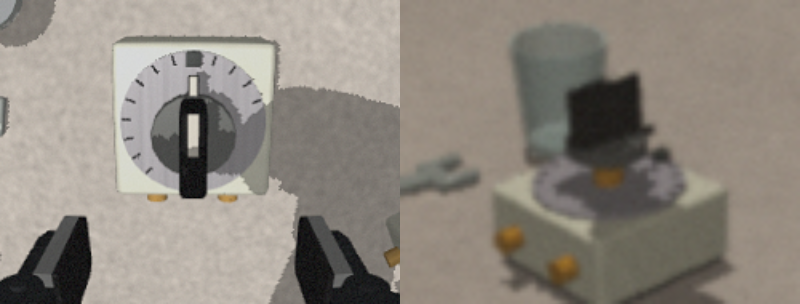

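The pointer (193,85) is directly in line with the block (194,58). The knob is up, with the bar top at z≈0.115, and the gripper is clear.

```bash
python3 -c "
from workcell import bot
print(bot.job_done())"
```

```text
the job is handed in; nothing more can be done
None
```

I turned the bar-shaped knob clockwise onto its index block, pulled it up about 15 mm to its stop, released it, and handed the job in at about 10 s; no verdict was returned.

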